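Fit and lock the sliding arm of a sharpening jig

ROBOT

A 6-joint arm with a two-finger parallel gripper is mounted at the origin on the work surface. World frame = base frame: x ahead of the robot, y to its left, z up, the work surface at z = 0. Lengths are in mm, angles in degrees, forces in N, time in s.
With the tool pointing down it reaches from about 275 to 850 mm from the base axis. Payload 19 kg.
Tool frame: the origin (TCP) lies between the finger pads; the fingertips stand 25 mm ahead of it and the grasp point (between the pads) lies 6 mm ahead of it; z points along the fingers, y is the line along which they close (so a half turn about z gives the same grasp; the last joint's range is limited). The gripper opens to 85 mm and grips with 20 to 120 N. Pads are 22 mm wide; open, the fingers measure 114 mm over their backs; the gripper's body (76 mm by 85 mm) begins 54 mm behind the grasp point. The pads swing forward as they close: fully open they stand 13 mm farther back than shut.
Start: joints at [67.552, 8.623, 82.357, -0, 89.026, -7.678], TCP at [146.605, 555.968, 256.267] pointing down, gripper open.
Joint ranges: [-160.23, 160.23], [-39.13, 120.54], [6.94, 153.29], [-79.49, 259.48], [9.18, 160.14], [-161.06, 161.06]. Speed limits (degrees/s): [108.29, 108.29, 127.2, 172.46, 172.46, 172.46].

INTERFACE

Orientations are given as a 3x3 rotation matrix whose columns are the frame's x, y, z axes.
In Python, from cell import ctrl gives the robot as it stands.
- The arm moves only by the tool apply_moves, never from a script. Its argument "series" is a list of rows, each a list of 5 numbers: the shift along the tool's x, y, z in cm, then the turn about the tool's z in degrees, then the finger opening in cm, from 0 to 8.54. In form: [[tx, ty, tz, turn, grip], ...]. A call has 1 to 10 rows; each row is the pose to reach, as a shift and turn from the pose commanded when the call began, along the tool's axes at that moment; what a row does not reach only later rows make up. A row lasts 1/8 s, in which the tool goes at most 62.5 mm and 10.7 degrees, less where a joint would pass 70% of its speed; a pose out of reach is approached as far as the arm can. A call with a gripper value outside its range is refused whole. The fingers move at their own pace and stop on an object; "force" is the grip in N (left out, the last holds). Time passes only in rows, so rows that repeat a pose let the fingers close. It gives the time, the measured TCP pose, the force, the opening and the grip force at its end, in the units of the state.
- ctrl.read_state(): the state, without advancing time (a new reading comes with each control period).
- ctrl.capture(name): name is "side" or "top" or "wrist"; returns the picture (480x640x3 uint8, blue, green, red); there is no depth.
- ctrl.camera_model(name): a dict with "mtx" (3x3 intrinsics, pixels), "R" (3x3) and "t" (3): a world point X has camera coordinates R X + t; the wrist camera has in their place "tool_from_camera" (4x4, takes a point from camera to tool coordinates, whose origin is the TCP and whose axes are the flange's). Camera axes: x right, y down, z forward; pixel columns grow to the right and rows downward; lengths in mm; the calibration is good to about 2 mm. The wrist camera is an equidistant fisheye: a pixel r from the principal point sees the ray r / f radians off the axis. A picture is of the moment at which its call begins: read the wrist's pose just before it. camera_model takes no time and is no camera call.
- ctrl.hand_in(): hands the job in; it is judged then, once.
The state is a dict: "time": time; "joints": joint angles; "dq": joint speeds; "joint_efforts": joint torques, N m; "tool_pos": TCP position; "ee_rot": TCP orientation; "ft_force": force on the tool from outside, world axes, zero at the start; "moment": the same for the moment, N m; "opening": opening from 0.0 (shut) to 1.0 (fully open); "finger_force": force on a finger pad.
Only numpy, scipy, OpenCV 4.12 (cv2) and the standard library are available. Lean on these libraries where they do the work, as an engineer would, in place of code of your own. Each camera call takes 0.05 s, during which the arm holds its last target. There are 200 camera calls.

TASK

Fit the sliding arm into the base of the sharpening jig and lock it there: first undo the clamp knob on the base all the way (anticlockwise), then fetch the steel arm that is pushed under the low shelf, slide its plain square end down the base's channel, pocket head last and pocket up, until it is fully home against the end stop, and tighten the knob (clockwise) until it firmly clamps the arm. Leave the other things on the bench where they stand.

Things in the scene. Friction and masses are not known exactly. Their poses are not given: they have to be found in the camera images.
- jig_base: Grey fixed base of the sharpening jig, 120 x 64 mm. Origin: centre of its underside; x runs along the channel from the mouth (x = -60 mm) to the end stop (face at +52 mm). Channel: floor 8 mm thick, walls up to z = 34, 26 mm wide inside, flared to 37 over the first 20 mm; open on top except under the clamp bridge at x = 0 to 50 mm (underside z = 38, top z = 50, knob above).
- channel_mouth (a point): Middle of the channel floor (8 mm above the bench) at the mouth, axes as the base's.
- channel_stop (a point): Middle of the channel floor (8 mm above the bench) at the face of the end stop, axes as the base's.
- clamp_knob (a joint): Clamp knob's turn in rad, vertical axis: 0 = fully undone, grows as it is turned clockwise from above (tightening), at most 2.4. It lowers the pad 6 mm per rad; the pad meets the arm's shank at about 1.2 and presses hard by about 1.5; when screwed down like that with no arm it blocks the channel. Stiff (0.15 N m), stays where it is left.
- knob_grip (a point): Centre of the black bar handle of the clamp knob, on its vertical axis (at x = +25 mm in the base), 83 mm above the bench. The handle is 70 mm long (this point's x), 15 mm thick (y) and 26 mm tall (from 70 to 96 mm above the bench) and turns with the knob.
- clamp_pad: Brass pad 18 mm across under the clamp bridge, moved up and down by the knob. Origin: centre of its underside, 37 mm above the bench when fully undone.
- jig_arm: Loose steel sliding arm, 180 mm long (its x), 0.3 kg. Origin: middle of its length, on its underside. Square shank 22 x 22 mm from x = -40 to the plain end at +90 mm; head from x = -90 to -40 mm, 40 wide, 36 mm tall, V pocket in its top (z up). At the start the head is under the low shelf and only the last 55 to 85 mm of the plain end sticks out.
- shank_tip (a point): Plain end of the arm's shank, on its underside, 90 mm from the arm's origin; axes as the arm's.
- head_grip (a point): Middle of the arm's head (65 mm behind the origin, 18 mm above its underside); axes as the arm's.
- low_shelf: Fixed low plywood shelf, 140 mm deep (its x) and 240 mm wide (its y), top at 66 mm, underside at 52 mm, on two 14 mm end boards; open at front and back. Origin: centre of its footprint on the bench; the arm sticks out beyond the edge at x = +70 mm. A tin and a carton, up to 112 mm high, stand on it at x below +10 mm.
- cup: black drinking cup, 76 mm across the rim, 95 mm tall, stands near the jig base; bystander, leave it where it is
- jar: amber glass jar with a steel cap, 64 mm across, 65 mm tall, stands near the low shelf's mouth; bystander, leave it where it is
- scraper: 200 mm hand tool with a dark wooden handle, lies along its x; bystander, leave it where it is
- bowl: turned wooden bowl, 130 mm across, 50 mm tall; bystander, leave it where it is
- blank: rough wooden block, 120 x 50 x 45 mm; bystander, leave it where it is
- mallet: 240 mm hammer with wooden handle, lies along its x; bystander, leave it where it is
- brush: 180 mm flat brush, lies along its x; bystander, leave it where it is
Things that resemble listed ones, but are neither listed nor needed, are in the scene too. What is shaped like the jig_base but orange is not meant.

How it is judged (in metres and radians):
On the way, in this order (a step that is already met when the one before it is completed fails the run):
1. the clamp knob is undone (joint below 0.5 rad) (value of joint clamp_knob below 0.5 rad), for 0.1 s.
2. the arm lies fully home in the channel, its plain end within 5 mm of the end stop (x of shank_tip in the frame of jig_base above 0.047 m and y of shank_tip in the frame of jig_base between -0.006 and 0.006 m and z of shank_tip in the frame of jig_base below 0.014 m and angle between the x axis of jig_arm and the x axis of jig_base, either way round below 0.07 rad and angle between jig_arm's own z axis and vertical below 0.07 rad), for 0.2 s.
At the end, for the whole second after the job is handed in: The arm lies flat in the channel (within 0.07 rad), pocket up, plain end within 5 mm of the end stop, at rest, and the clamp pad presses on it with more than 8 N (all of step 2 and contact force between clamp_pad and jig_arm above 8 N and linear speed of jig_arm below 0.02 m/s); the robot touches nothing.
It fails at once if a bystander is moved more than 30 mm (distance of any of cup, jar, scraper, bowl, blank, mallet, brush from where it was at the start of the episode above 0.03 m).
It fails at once if the cup or the jar is tipped over (angle between any of cup, jar's own z axis and vertical above 0.5 rad).
It also fails if it takes over 72 s, if anything falls off the work surface, if the arm or the gripper's body presses on something with over 40 N, if the wrist force passes 120 N, or if a joint passes its speed limit or range.

## Working session

There is one attempt and no reset: what is moved stays moved. The work goes in short steps, Python scripts to look and compute and a tool call to move; the robot and the scene stay as the last step left them, time stands still between calls to the robot, and variables do not carry over. Pictures are saved under pics/ and viewed, at most 10 in all, crops included, and the job is handed in when it is done.

Besides the shell and the picture viewer there is one more tool, called after "Call:" as a command line: name --pt "numbers of a row" for each row, then --argument value for the rest. apply_moves: Moves the arm, as the interface text tells. Its arguments: {"type":"object","properties":{"series":{"type":"array","items":{"type":"array","items":{"type":"number"}}},"force":{"type":"number"}},"required":["series"]}

```bash
mkdir -p pics; ls; cat > h.py <<'E'
import numpy as np, cv2
from cell import ctrl
def ray(name,u,v,z):
    m=ctrl.camera_model(name);K=np.array(m["mtx"]);R=np.array(m["R"]);t=np.array(m["t"]).ravel()
    d=R.T@np.linalg.inv(K)@np.array([u,v,1.]);c=-R.T@t
    return c+d*(z-c[2])/d[2]
def proj(name,X):
    m=ctrl.camera_model(name);K=np.array(m["mtx"]);p=K@(np.array(m["R"])@np.array(X,float)+np.array(m["t"]).ravel());return p[:2]/p[2]
E
python3 - <<'E'
from h import *
for n in("top","side"):
    cv2.imwrite(f"pics/{n}0.png",ctrl.capture(n)); m=ctrl.camera_model(n); print(n,m["mtx"],-np.array(m["R"]).T@np.array(m["t"]).ravel())
s=ctrl.read_state();print(s["ee_rot"],s["time"],s["tool_pos"])
E
```

```text
pics
top [[498.71325304   0.         320.5649612 ]
 [  0.         498.71325304 236.66880228]
 [  0.           0.           1.        ]] [ 449.72288914    5.1489487  1395.76311217]
side [[528.92888942   0.         319.34444761]
 [  0.         528.92888942 239.88873376]
 [  0.           0.           1.        ]] [ -386.87045423 -1016.5727322    881.8138149 ]
[[-9.66953328e-01  2.54953106e-01 -4.17642106e-04]
 [ 2.54953401e-01  9.66952844e-01 -9.79655644e-04]
 [ 1.54073973e-04 -1.05376056e-03 -9.99999433e-01]] 0.1 [146.54198615 555.82950689 255.74697287]
```

View pics/top0.png

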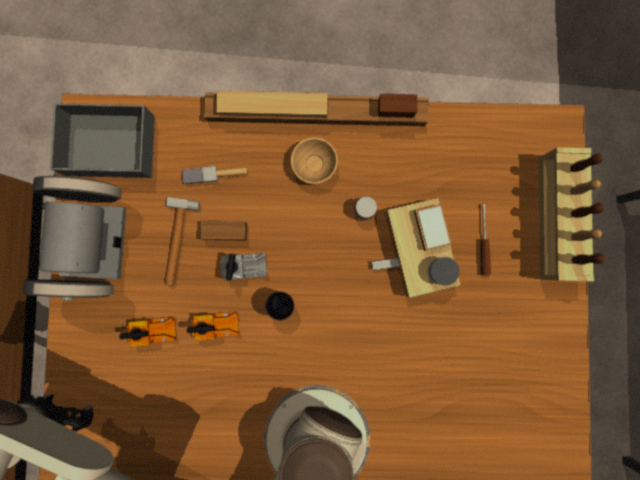

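View pics/side0.png

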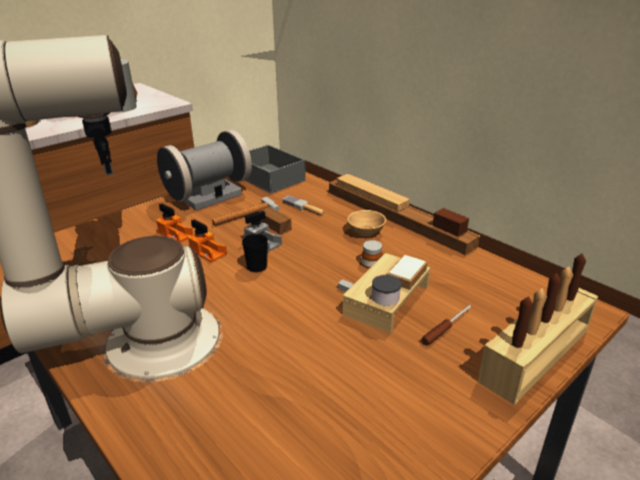

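The top view shows image-up = +x and image-left = +y. The grey base is at about (244,265), with its knob on the left and its mouth to the right. The shelf is at about (423,248), with the arm tip sticking out at (372,265). The cup is at (280,305) and the jar at (366,208).

```bash
python3 - <<'E'
from h import *
i=cv2.imread("pics/top0.png")
a=cv2.resize(i[240:300,210:280],None,fx=8,fy=8,interpolation=cv2.INTER_CUBIC)[:, :560]
b=cv2.resize(i[190:310,355:465],None,fx=4.5,fy=4.5,interpolation=cv2.INTER_CUBIC)
o=np.zeros((540,1060,3),np.uint8);o[:480,:560]=a;o[:540,560:560+495]=b[:540,:]
cv2.imwrite("pics/c1.png",cv2.resize(o,(800,408)))
E
```

```text
(no output)
```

View pics/c1.png

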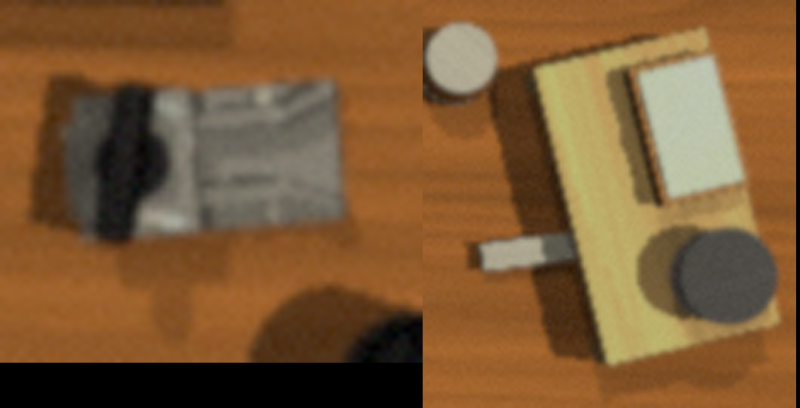

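The left crop shows the base corners at the mouth, (333,82) and (345,215), and the knob bar from (137,90) to (113,238). The right crop shows the arm tip corners at (477,244) and (483,271), entering the shelf at (570,235)/(575,261).

```bash
python3 - <<'E'
from h import *
L=lambda u,v,z:ray("top",210+u/6.038,240+v/6.038,z)[:2].round(1)
Rr=lambda u,v,z:ray("top",355+(u-422.6)/3.396,190+v/3.396,z)[:2].round(1)
print("mouth",L(333,82,34),L(345,215,34),"rear",L(72,98,30),L(85,238,30))
print("bar",L(137,90,96),L(113,238,96))
print("tip",Rr(477,244,22),Rr(483,271,22),"shelf entry",Rr(570,235,22),Rr(575,261,22))
print("shelf front",Rr(535,68,66),Rr(606,363,66),"back",Rr(708,28,66),Rr(778,322,66))
print("jar",Rr(461,58,65),"cup",ray("top",280,305,95)[:2],"blank",ray("top",222,231,45)[:2])
print({k:np.array(v).round(2).tolist() for k,v in ctrl.camera_model("wrist").items()})
E
```

```text
mouth [499.7 148.5] [439.9 141.4] rear [490.2 266.8] [427.1 258.8]
bar [492.2 226.3] [428.5 234.5]
tip [ 483.3 -142.1] [ 461.6 -147.3] shelf entry [ 492.2 -217.6] [ 471.2 -221.8]
shelf front [ 622.3 -181.5] [ 391.4 -239.5] back [ 657.1 -318.5] [ 426.  -374.1]
jar [ 629.1 -123. ] cup [365.18342498  99.90975694] blank [558.16284019 266.09164415]
{'mtx': [[371.65, 0.0, 318.07], [0.0, 371.65, 238.29], [0.0, 0.0, 1.0]], 'tool_from_camera': [[-0.0, -0.96, -0.27, 67.37], [1.0, 0.0, -0.0, 0.25], [0.0, -0.27, 0.96, -118.35], [0.0, 0.0, 0.0, 1.0]]}
```

Call:
apply_moves --pt "-38.8 -23.5 5.6 100 8.5" --pt "-38.8 -23.5 5.6 100 8.5" --pt "-38.8 -23.5 5.6 100 8.5" --pt "-38.8 -23.5 5.6 100 8.5" --pt "-38.8 -23.5 5.6 100 8.5" --pt "-38.8 -23.5 5.6 100 8.5" --pt "-38.8 -23.5 5.6 100 8.5" --pt "-38.8 -23.5 5.6 100 8.5" --pt "-38.8 -23.5 5.6 100 8.5" --pt "-38.8 -23.5 5.6 100 8.5"

```text
time: 1.35
tool_pos: [462.0, 229.3, 199.9]
ee_rot: [[0.424, 0.906, -0.001], [0.906, -0.424, -0.0], [-0.001, -0.001, -1.0]]
ft_force: [0.9, 0.3, -0.1]
opening: 1.002
finger_force: 0.0
```

Call:
apply_moves --pt "0 0 0 72 8.5" --pt "0 0 0 72 8.5" --pt "0 0 0 72 8.5" --pt "0 0 0 72 8.5" --pt "0 0 0 72 8.5" --pt "0 0 0 72 8.5" --pt "0 0 0 72 8.5"

```text
time: 2.22
tool_pos: [461.7, 229.8, 200.0]
ee_rot: [[0.992, -0.123, -0.001], [-0.123, -0.992, -0.0], [-0.001, 0.0, -1.0]]
ft_force: [0.7, -0.6, -0.4]
opening: 0.994
finger_force: 0.0
```

```bash
cat >> h.py <<'E'
def wray(s,u,v,z):
    m=ctrl.camera_model("wrist");K=np.array(m["mtx"]);T=np.array(m["tool_from_camera"])
    a=np.array([u-K[0,2],v-K[1,2]])/K[0,0];r=np.hypot(*a)
    d=np.array([*(a/r*np.sin(r)),np.cos(r)]) if r>0 else np.array([0,0,1.])
    R=np.array(s["ee_rot"]);c=R@T[:3,3]+np.array(s["tool_pos"]);d=R@T[:3,:3]@d
    return (c+d*(z-c[2])/d[2])
def wproj(s,X):
    m=ctrl.camera_model("wrist");K=np.array(m["mtx"]);T=np.array(m["tool_from_camera"])
    R=np.array(s["ee_rot"]);p=np.linalg.inv(T)@np.append(R.T@(np.array(X,float)-np.array(s["tool_pos"])),1)
    th=np.arctan2(np.hypot(p[0],p[1]),p[2]);return K[:2,2]+K[0,0]*th*p[:2]/np.hypot(p[0],p[1])
def rep(s):
    R=np.array(s["ee_rot"]);print("t",round(s["time"],2),"tcp",np.round(s["tool_pos"],1),"yaw_y",round(np.degrees(np.arctan2(R[1,1],R[0,1])),1),"j",np.round(s["joints"],1),"F",np.round(s["ft_force"],1),"M",np.round(s["moment"],2),"op",round(s["opening"],3),"ff",s["finger_force"])
def to_tool(s,d): return np.array(s["ee_rot"]).T@np.array(d,float)
def shot(n):
    s=ctrl.read_state();i=ctrl.capture("wrist");cv2.imwrite(f"pics/{n}.png",i);rep(s)
    import pickle;pickle.dump({k:s[k] for k in("ee_rot","tool_pos")},open(f"pics/{n}.pkl","wb"));return s
E
python3 -c "
from h import *
s=shot('w1')
print(wproj(s,[461,230,96]),wproj(s,[470,145,34]),np.array(s['ee_rot']).round(3).tolist())"
```

```text
t 2.23 tcp [461.7 229.8 200. ] yaw_y -97.1 j [ 17.9   3.1  95.   -0.   82.  115. ] F [ 0.7 -0.6 -0.4] M [-0.02  0.02 -0.03] op 0.994 ff 0.0
[317.56752945 249.25632874] [422.01488082 202.47072402] [[0.992, -0.123, -0.001], [-0.123, -0.992, -0.0], [-0.001, 0.0, -1.0]]
```

View pics/w1.png

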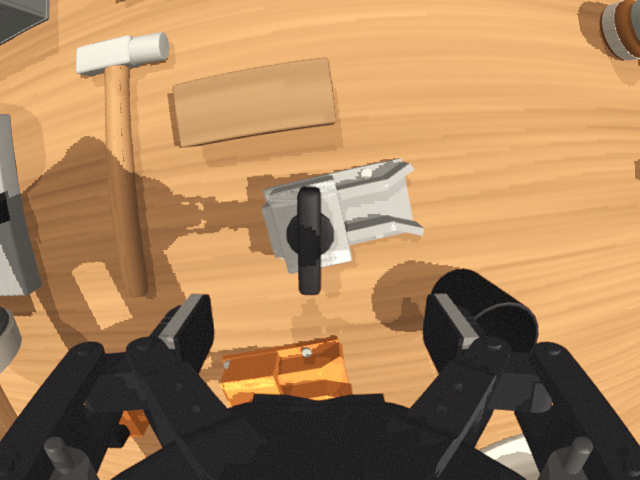

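The wrist view shows the bar top from (312,188) to (310,294), the bridge corners around (325,178)/(352,262), and the mouth wall corners at (407,160) and (423,235).

```bash
python3 - <<'E'
from h import *
s=ctrl.read_state()
a=wray(s,312,188,96);b=wray(s,310,294,96);print("bar",a,b,(a+b)/2,np.linalg.norm(a-b),np.degrees(np.arctan2(*(b-a)[1::-1])))
for u,v in((333,178),(352,262),(263,208),(288,273)):print("x",wray(s,u,v,50)[:2])
for u,v in((407,160),(423,235)):print("m",wray(s,u,v,34)[:2])
m=(a+b)/2;m[2]=89-0;print("tool shift",to_tool(s,m-s["tool_pos"]))
E
python3 -c "
import cv2;i=cv2.imread('pics/w1.png');cv2.imwrite('pics/c2.png',cv2.resize(i[150:305,240:440],None,fx=3.8,fy=3.8,interpolation=cv2.INTER_CUBIC))"
```

```text
bar [499.67923309 228.31711558  96.        ] [431.26633818 238.88852804  96.        ] [465.47278564 233.60282181  96.        ] 69.22484344651997 171.2159196207837
x [498.81544988 213.75891753]
x [433.22798551 206.99894759]
x [483.67328592 267.70333888]
x [430.70959218 257.0077363 ]
m [504.41105706 154.3424282 ]
m [442.52967097 145.79567177]
tool shift [  3.28063498  -4.31602555 110.99939141]
```

View pics/c2.png

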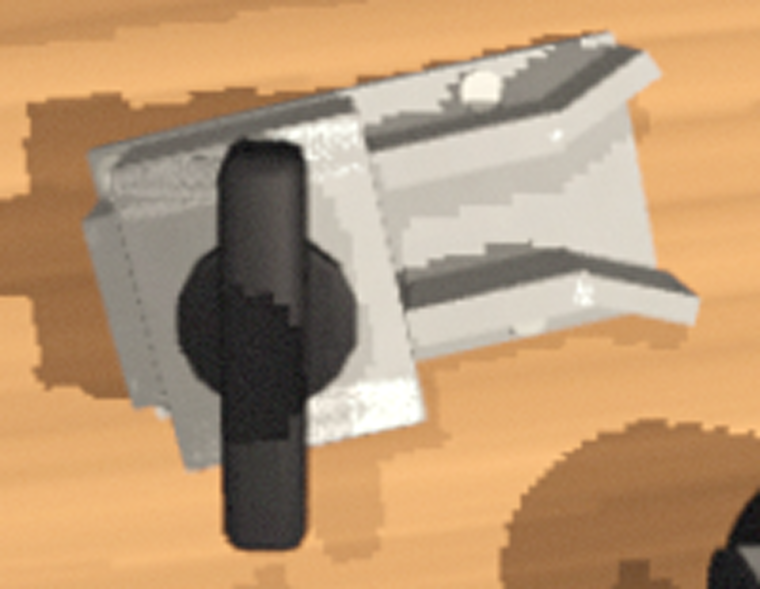

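```bash
python3 - <<'E'
from h import *
s=ctrl.read_state()
C=lambda u,v,z:wray(s,240+u/3.8,150+v/3.8,z)[:2]
pr=lambda n,a,b:print(n,a.round(1),b.round(1),"mid",((a+b)/2).round(1),"len",np.linalg.norm(a-b).round(1))
pr("bar",C(264,140,96),C(265,548,96))
pr("bridge front",C(362,113,50),C(424,415,50))
pr("tips",C(660,72,34),C(697,297,34))
pr("throat",C(565,143,34),C(588,272,34))
pr("near bridge",C(380,184,34),C(404,304,34))
pr("floor edge",C(630,108,8),C(657,262,8))
E
```

```text
bar [500.6 229.7] [431.1 239.1] mid [465.9 234.4] len 70.1
bridge front [497.3 212.3] [435.5 207.1] mid [466.4 209.7] len 62.0
tips [496.9 149.6] [448.2 145.1] mid [472.6 147.4] len 48.9
throat [484.4 171. ] [456.6 168.6] mid [470.5 169.8] len 27.8
near bridge [480.5 209.9] [454.7 207.8] mid [467.6 208.9] len 25.8
floor edge [486.5 150.8] [450.3 147.3] mid [468.4 149. ] len 36.3
```

Call:
apply_moves --pt "0.3 -0.5 6 0 8.5" --pt "0.3 -0.5 11 0.5 8.5" --pt "0.3 -0.5 11 0.5 8.5" --pt "0.3 -0.5 11 0.5 1" --pt "0.3 -0.5 11 0.5 1" --pt "0.3 -0.5 11 0.5 1" --pt "0.3 -0.5 11 0.5 1" --pt "0.3 -0.5 11 0.5 1" --pt "0.3 -0.5 11 0.5 1" --force 40

```text
time: 3.4
tool_pos: [466.2, 234.9, 92.0]
ee_rot: [[0.992, -0.126, 0.002], [-0.126, -0.992, 0.001], [0.002, -0.002, -1.0]]
ft_force: [-2.8, 1.7, 13.0]
opening: 0.359
finger_force: 38.5
```

Call:
apply_moves --pt "0 0 0 0 5" --pt "0 0 -0.8 0 5" --pt "0 0 -0.8 0 5" --pt "0 0 -0.8 0 0.8" --pt "0 0 -0.8 0 0.8" --pt "0 0 -0.8 0 0.8" --pt "0 0 -0.8 0 0.8" --pt "0 0 -0.8 0 0.8" --force 50

```text
time: 4.4
tool_pos: [465.5, 234.9, 98.4]
ee_rot: [[0.992, -0.126, 0.0], [-0.126, -0.992, 0.001], [-0.0, -0.001, -1.0]]
ft_force: [0.2, 5.2, 2.0]
opening: 0.164
finger_force: 51.0
```

Call:
apply_moves --pt "0 0 0 -10 0.8" --pt "0 0 0 -20 0.8" --pt "0 0 0 -30 0.8" --pt "0 0 0 -40 0.8" --pt "0 0 0 -50 0.8" --pt "0 0 0 -60 0.8"

```text
time: 5.15
tool_pos: [464.9, 236.4, 98.4]
ee_rot: [[0.601, 0.799, -0.001], [0.799, -0.601, 0.004], [0.003, -0.003, -1.0]]
ft_force: [-6.6, 22.3, 2.2]
opening: 0.161
finger_force: 51.0
```

```bash
python3 -c "
from h import *
rep(ctrl.read_state())"
```

```text
t 5.15 tcp [464.9 236.4  98.4] yaw_y -36.9 j [ 18.4   8.5 101.5   0.2  70.   55.2] F [-6.6 22.3  2.2] M [ 3.56  1.03 -0.19] op 0.161 ff 50.982797741889954
```

Call:
apply_moves --pt "0.15 -0.2 0 -10 0.8" --pt "0.15 -0.2 0 -20 0.8" --pt "0.15 -0.2 0 -30 0.8"

```text
time: 5.52
tool_pos: [464.0, 237.2, 98.3]
ee_rot: [[0.121, 0.993, -0.002], [0.993, -0.121, 0.0], [0.0, -0.002, -1.0]]
ft_force: [-10.5, 3.7, 7.8]
opening: 0.16
finger_force: 51.9
```

```bash
python3 -c "
from h import *
rep(ctrl.read_state())"
```

```text
t 5.53 tcp [464.  237.2  98.3] yaw_y -6.9 j [1.860e+01 8.500e+00 1.015e+02 1.000e-01 7.010e+01 2.550e+01] F [-10.5   3.7   7.8] M [ 0.58  1.52 -0.18] op 0.16 ff 51.881006956100464
```

Call:
apply_moves --pt "0 0.1 0 -10 0.8" --pt "0 0.1 0 -20 0.8" --pt "0 0.1 0 -26 0.8"

```text
time: 5.9
tool_pos: [463.8, 237.6, 98.6]
ee_rot: [[-0.322, 0.947, -0.004], [0.947, 0.322, 0.002], [0.003, -0.004, -1.0]]
ft_force: [-24.1, 7.4, 20.9]
opening: 0.165
finger_force: 180.4
```

```bash
python3 -c "
from h import *
rep(ctrl.read_state())"
```

```text
t 5.9 tcp [463.8 237.6  98.6] yaw_y 18.8 j [ 18.5   8.6 101.4   0.2  70.2  -0.3] F [-24.1   7.4  20.9] M [ 1.14  3.82 -5.48] op 0.165 ff 180.37300134077668
```

Call:
apply_moves --pt "0 0 0 4 0.8" --pt "0 0 0 4 4" --pt "0 0 0 4 5" --pt "0 0 -4 4 6" --pt "0 0 -9 4 8"

```text
time: 6.52
tool_pos: [465.4, 236.4, 188.6]
ee_rot: [[-0.254, 0.967, -0.002], [0.967, 0.254, -0.001], [-0.0, -0.002, -1.0]]
ft_force: [1.4, 0.7, -0.3]
opening: 0.893
finger_force: 0.0
```

```bash
python3 -c "
from h import *
s=ctrl.read_state();rep(s)
print(to_tool(s,np.array([472,-175,190])-s['tool_pos']))"
```

```text
t 6.53 tcp [465.4 236.4 188.6] yaw_y 14.7 j [18.5  4.3 95.1 -0.  80.8  3.7] F [ 1.4  0.7 -0.3] M [ 0.03 -0.04  0.02] op 0.893 ff 0.0
[-399.54534427  -98.31506869   -1.04883934]
```

Call:
apply_moves --pt "-40 -9.8 0 3.5 8.5" --pt "-40 -9.8 0 3.5 8.5" --pt "-40 -9.8 0 3.5 8.5" --pt "-40 -9.8 0 3.5 8.5" --pt "-40 -9.8 0 3.5 8.5" --pt "-40 -9.8 0 3.5 8.5" --pt "-40 -9.8 0 3.5 8.5" --pt "-40 -9.8 0 3.5 8.5" --pt "-40 -9.8 0 3.5 8.5"

```text
time: 7.65
tool_pos: [472.6, -174.8, 188.2]
ee_rot: [[-0.195, 0.981, -0.0], [0.981, 0.195, 0.0], [0.0, -0.0, -1.0]]
ft_force: [0.4, -0.2, 0.6]
opening: 0.996
finger_force: 0.0
```

```bash
python3 -c "
from h import *
s=shot('w2')
p=wproj(s,[472,-145,22]);print(p);p=p.astype(int)
i=cv2.imread('pics/w2.png');x0=max(0,min(p[0]-130,380));y0=max(0,min(p[1]-100,285));print(x0,y0)
cv2.imwrite('pics/c3.png',cv2.resize(i[y0:y0+195,x0:x0+260],None,fx=3,fy=3,interpolation=cv2.INTER_CUBIC))"
```

```text
t 7.65 tcp [ 472.6 -174.8  188.2] yaw_y 11.2 j [-29.1   2.1  97.5   0.   80.5 -40.3] F [ 0.4 -0.2  0.6] M [-0.03 -0.02  0.03] op 0.996 ff 0.0
[324.4905135  186.95498157]
194 86
```

View pics/c3.png

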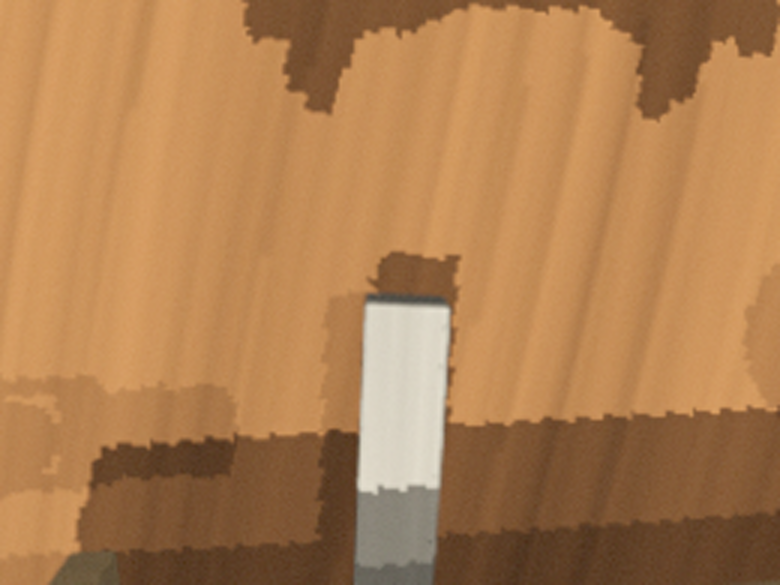

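The arm's top face runs from its tip corners at (366,301) and (450,304) down to (356,560)/(435,560) in the crop.

```bash
python3 - <<'E'
from h import *
s=ctrl.read_state()
C=lambda u,v,z:wray(s,194+u/3,86+v/3,z)[:2]
a,b,c,d=C(366,301,22),C(450,304,22),C(356,560,22),C(435,560,22)
print(a,b,np.linalg.norm(a-b),c,d,np.linalg.norm(c-d))
t=(a+b)/2;e=t-(c+d)/2;L=np.linalg.norm(e);e/=L;print("tip",t,"ang",np.degrees(np.arctan2(e[1],e[0])),L,"edge ang",np.degrees(np.arctan2(*(b-a)[::-1])))
g=t-28*e;print(g,to_tool(s,np.append(g,31)-s["tool_pos"]))
E
```

```text
[ 465.59824683 -145.43358157] [ 486.92693794 -141.91982992] 21.616186414537825 [ 476.62719221 -215.4033473 ] [ 497.79580039 -211.21809005] 21.578376918896776
tip [ 476.26259238 -143.67670574] ang 98.93574211145548 70.48953293912838 edge ang 9.355047361181214
[ 480.61173894 -171.33687429] [  1.45419254   8.39019515 157.27539283]
```

Call:
apply_moves --pt "0.15 0.85 6 2.2 7" --pt "0.15 0.85 12 2.2 6" --pt "0.15 0.85 15.7 2.2 6" --pt "0.15 0.85 15.7 2.2 6" --pt "0.15 0.85 15.7 2.2 1.5" --pt "0.15 0.85 15.7 2.2 1.5" --pt "0.15 0.85 15.7 2.2 1.5" --pt "0.15 0.85 15.7 2.2 1.5" --pt "0.15 0.85 15.7 2.2 1.5" --force 60

```text
time: 8.82
tool_pos: [481.6, -172.3, 33.4]
ee_rot: [[-0.157, 0.988, 0.003], [0.988, 0.157, -0.001], [-0.002, 0.002, -1.0]]
ft_force: [-1.9, 2.3, 14.2]
opening: 0.236
finger_force: 59.8
```

Call:
apply_moves --pt "1 0 -0.3 0 1.5" --pt "3 0 -0.3 0 1.5" --pt "5.5 0 -0.3 0 1.5" --pt "8 0 -0.3 0 1.5" --pt "10.5 0 -0.3 0 1.5" --pt "13 0 -0.3 2 1.5" --pt "15 0 -0.3 4 1.5" --pt "15.5 0 -0.3 4 1.5" --pt "15.5 0 0 4 1.5"

```text
time: 9.95
tool_pos: [456.4, -17.6, 33.1]
ee_rot: [[-0.089, 0.996, 0.0], [0.996, 0.089, 0.001], [0.001, 0.0, -1.0]]
ft_force: [-34.0, 21.8, 92.0]
opening: 0.237
finger_force: 70.9
```

Call:
apply_moves --pt "0 0 0 0 4" --pt "0 0 0 0 6" --pt "0 0 -6 0 8.5" --pt "-6 0 -12 0 8.5" --pt "-12 0 -12 0 8.5" --pt "-12 0 -12 0 8.5"

```text
time: 10.7
tool_pos: [467.2, -141.6, 152.3]
ee_rot: [[-0.085, 0.996, 0.002], [0.996, 0.085, -0.001], [-0.002, 0.001, -1.0]]
ft_force: [-0.2, 0.4, -0.3]
opening: 0.989
finger_force: 0.0
```

```bash
python3 -c "
from h import *
s=shot('w3')
i=cv2.imread('pics/w3.png');cv2.imwrite('pics/c4.png',cv2.resize(i[60:360,120:520],(800,600),interpolation=cv2.INTER_CUBIC))"
```

```text
t 10.7 tcp [ 467.2 -141.6  152.3] yaw_y 4.9 j [-25.9   1.6 102.2  -0.   76.  -30.8] F [-0.2  0.4 -0.3] M [0.   0.04 0.05] op 0.989 ff 0.0
```

View pics/c4.png

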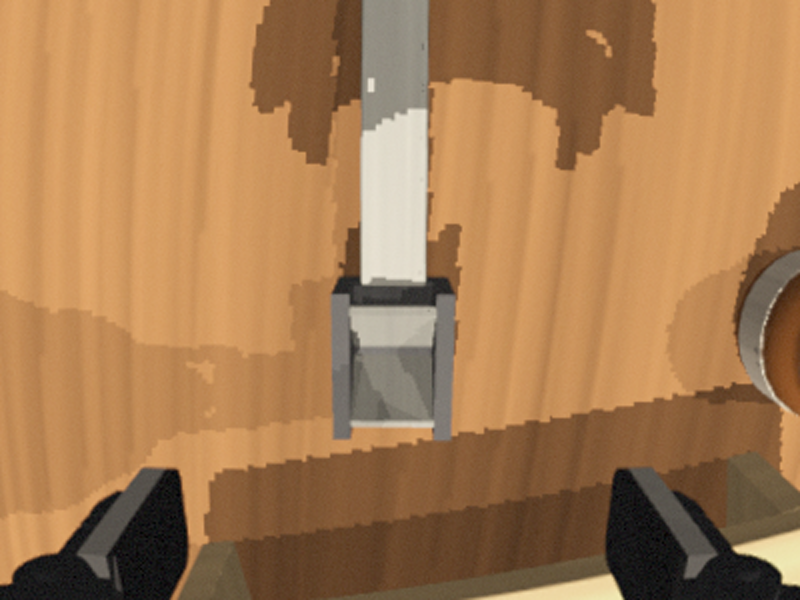

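The crop shows the arm fully out, pocket up. The head's front top corners are at (333,293)/(455,293) and the rear ones at (333,438)/(451,438). The shank runs up to (363..428, 0).

```bash
python3 - <<'E'
from h import *
import pickle
s=pickle.load(open("pics/w3.pkl","rb"))
C=lambda u,v,z:wray(s,120+u/2,60+v/2,z)[:2]
a,b,c,d=C(333,293,36),C(455,293,36),C(333,438,36),C(451,438,36)
p,q=(C(363,5,22)+C(428,5,22))/2,(C(363,280,22)+C(427,280,22))/2
print(a,b,np.linalg.norm(a-b),c,d,np.linalg.norm(c-d)); f=(a+b)/2;r=(c+d)/2
A=lambda e:np.degrees(np.arctan2(e[1],e[0]))
print("front",f,"rear",r,np.linalg.norm(f-r),A(f-r),"shank",p,q,A(p-q),A(p-r))
print("edge",A(b-a),A(d-c)); h=(f+r)/2;print(h,to_tool(s,np.append(h,45)-s["tool_pos"]))
E
```

```text
[ 445.5162426  -120.01706055] [ 484.60449227 -116.70587986] 39.228244666817275 [ 448.57063606 -169.97029302] [ 488.58729004 -166.56425626] 40.16134562124606
front [ 465.06036744 -118.3614702 ] rear [ 468.57896305 -168.26727464] 50.029689500818975 94.03295020633527 shank [457.51015064 -23.78797637] [ 465.22451434 -116.5554021 ] 94.75367116772256 94.3809723486109
edge 4.841987851431415 4.865031975123856
[ 466.81966524 -143.31437242] [ -1.52260755  -0.66272827 107.28376527]
```

Call:
apply_moves --pt "-0.15 -0.1 5 0 8.5" --pt "-0.15 -0.1 10 0 8.5" --pt "-0.15 -0.1 11 0 8.5" --pt "-0.15 -0.1 11 0 3" --pt "-0.15 -0.1 11 0 3" --pt "-0.15 -0.1 11 0 3" --pt "-0.15 -0.1 11 0 3" --pt "-0.15 -0.1 11 0 3" --force 100

```text
time: 11.75
tool_pos: [466.9, -140.3, 43.4]
ee_rot: [[-0.088, 0.996, 0.003], [0.996, 0.088, -0.001], [-0.001, 0.002, -1.0]]
ft_force: [-4.4, 2.3, 16.3]
opening: 0.443
finger_force: 101.9
```

Call:
apply_moves --pt "0 0 -1 0 3" --pt "0 0 -2.5 0 3" --pt "0 0 -2.5 0 3"

```text
time: 12.12
tool_pos: [466.8, -140.3, 68.0]
ee_rot: [[-0.088, 0.996, 0.002], [0.996, 0.088, -0.001], [-0.001, 0.002, -1.0]]
ft_force: [0.5, 0.6, -3.0]
opening: 0.44
finger_force: 100.6
```

```bash
python3 -c "
from h import *
s=shot('w4')
i=cv2.imread('pics/w4.png');cv2.imwrite('pics/c5.png',cv2.resize(i[0:450,20:620],(800,600),interpolation=cv2.INTER_CUBIC))"
```

```text
t 12.12 tcp [ 466.8 -140.3   68. ] yaw_y 5.0 j [-25.8   6.5 107.7  -0.   65.6 -30.8] F [ 0.5  0.6 -3. ] M [-0.15  0.02 -0.01] op 0.44 ff 100.63005566596985
```

View pics/c5.png

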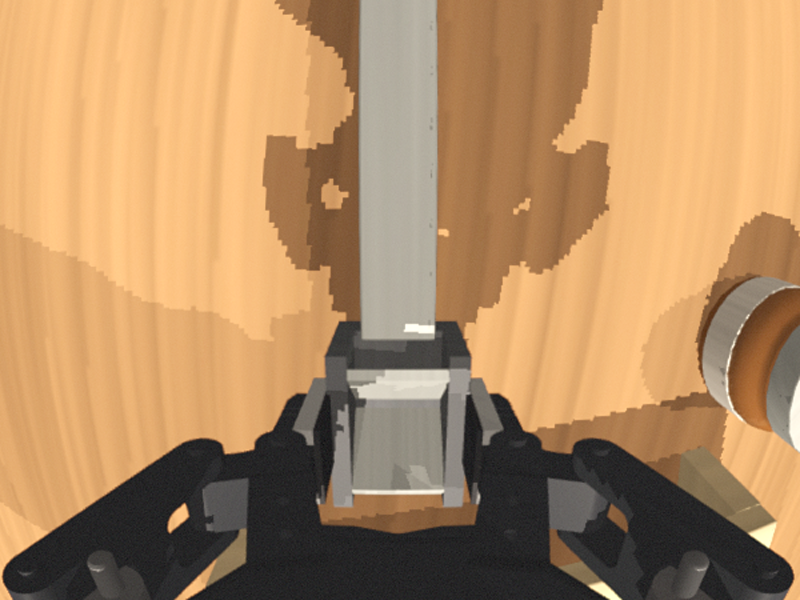

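Call:
apply_moves --pt "4 1 0.3 0 3" --pt "8 2 0.6 0 3" --pt "12.1 3.1 1 0 3" --pt "12.1 3.1 1 0 3" --pt "12.1 3.1 1 0 3"

```text
time: 12.8
tool_pos: [486.1, -16.9, 56.1]
ee_rot: [[-0.088, 0.996, -0.001], [0.996, 0.088, -0.0], [-0.0, -0.001, -1.0]]
ft_force: [0.2, -0.3, -3.9]
opening: 0.441
finger_force: 100.8
```

```bash
python3 -c "
from h import *
s=shot('w5')
p=wproj(s,[472,140,30]);print(p)
for b in ([471.3,148.6,34],[466.8,209.4,34]):print(wproj(s,b))
i=cv2.imread('pics/w5.png');cv2.imwrite('pics/c6.png',cv2.resize(i[0:150,220:420],(800,600),interpolation=cv2.INTER_CUBIC))"
```

```text
t 12.8 tcp [486.1 -16.9  56.1] yaw_y 5.1 j [-11.1   7.4 108.4  -0.   64.3 -16.1] F [ 0.2 -0.3 -3.9] M [-0.24 -0.01  0.01] op 0.441 ff 100.84826946258545
[316.39648195 -69.53772011]
[316.5172978  -90.02629109]
[ 318.58172636 -178.32282055]
```

View pics/c6.png

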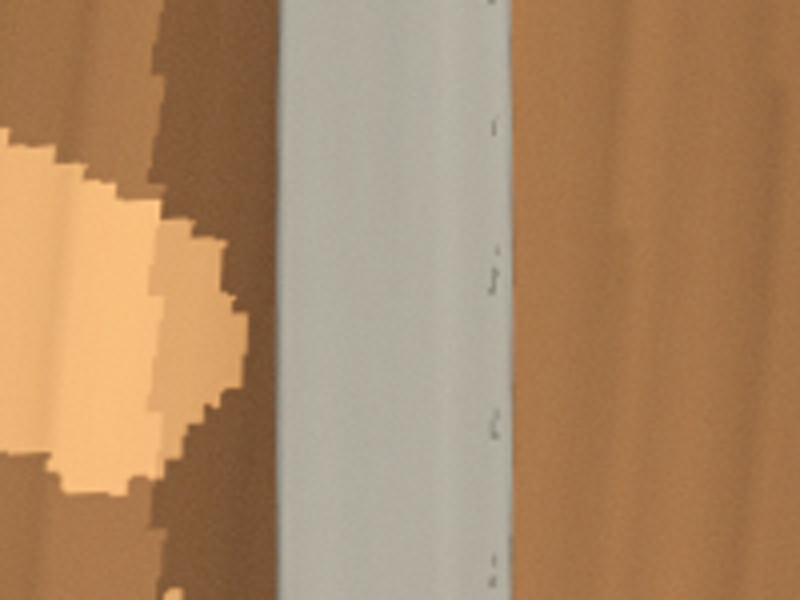

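Call:
apply_moves --pt "1.5 0 0 0 3" --pt "3 0 0 0 3" --pt "4 0 0 0 3" --pt "5 0 0.1 0 3" --pt "6 0 0.1 0 3" --pt "6.5 0 0.1 0 3"

```text
time: 13.6
tool_pos: [480.6, 48.6, 55.3]
ee_rot: [[-0.088, 0.996, -0.0], [0.996, 0.088, -0.0], [-0.0, -0.0, -1.0]]
ft_force: [0.3, -0.9, -3.2]
opening: 0.438
finger_force: 100.8
```

```bash
python3 -c "
from h import *
rep(ctrl.read_state())"
```

```text
t 13.6 tcp [480.6  48.6  55.3] yaw_y 5.1 j [ -3.4   7.1 108.9  -0.   64.1  -8.4] F [ 0.3 -0.9 -3.2] M [-0.19  0.02  0.  ] op 0.438 ff 100.8416998386383
```

Call:
apply_moves --pt "1 0 0 0 3" --pt "2 0 0 0 3" --pt "3 0 0 0 3" --pt "4 0 0.1 0 3" --pt "5 0 0.1 0 3" --pt "5.3 0 0.2 0 3"

```text
time: 14.35
tool_pos: [475.9, 101.5, 53.3]
ee_rot: [[-0.088, 0.996, 0.0], [0.996, 0.088, -0.0], [-0.0, 0.0, -1.0]]
ft_force: [0.2, 0.4, -3.2]
opening: 0.448
finger_force: 100.8
```

```bash
python3 -c "
from h import *
rep(ctrl.read_state())"
```

```text
t 14.35 tcp [475.9 101.5  53.3] yaw_y 5.1 j [  3.    7.6 108.5  -0.   63.9  -2.1] F [ 0.2  0.4 -3.2] M [-0.19  0.02  0.03] op 0.448 ff 100.84149956703186
```

Call:
apply_moves --pt "0.3 0 0.1 0 3" --pt "0.6 0 0.15 0 3" --pt "0.8 0 0.15 0 3" --pt "0.9 0 0.15 0 3"

```text
time: 14.85
tool_pos: [475.2, 109.8, 51.8]
ee_rot: [[-0.088, 0.996, 0.0], [0.996, 0.088, -0.0], [-0.0, -0.0, -1.0]]
ft_force: [-0.1, -0.2, -2.2]
opening: 0.442
finger_force: 100.8
```

Call:
apply_moves --pt "0.2 0 0 0 3" --pt "0.4 0 0 0 3" --pt "0.4 0 0 0 3"

```text
time: 15.22
tool_pos: [475.5, 111.1, 52.2]
ee_rot: [[-0.088, 0.996, 0.001], [0.996, 0.088, -0.006], [-0.006, 0.001, -1.0]]
ft_force: [1.9, -32.9, 0.9]
opening: 0.441
finger_force: 101.4
```

Call:
apply_moves --pt "-0.2 0 0 0 3" --pt "-0.2 0 0.1 0 3" --pt "-0.2 0 0.1 0 5" --pt "-0.2 0 0.1 0 6" --pt "-0.2 0 -5 0 6.5" --pt "-0.2 0 -10 0 6.5" --pt "-0.2 0 -13.5 0 6.5"

```text
time: 16.1
tool_pos: [475.3, 112.0, 189.2]
ee_rot: [[-0.088, 0.996, 0.002], [0.996, 0.088, 0.0], [0.0, 0.002, -1.0]]
ft_force: [0.5, 0.1, -0.0]
opening: 0.761
finger_force: 0.0
```

```bash
python3 -c "
from h import *
s=shot('w6')
print(to_tool(s,np.array([464.5,237,98.5])-s['tool_pos']))
i=cv2.imread('pics/w6.png');cv2.imwrite('pics/c7.png',cv2.resize(i[40:340,120:520],(800,600),interpolation=cv2.INTER_CUBIC))"
```

```text
t 16.1 tcp [475.3 112.  189.2] yaw_y 5.0 j [ 4.2  0.1 99.4  0.  80.4 -0.8] F [ 0.5  0.1 -0. ] M [ 0.02 -0.05 -0.03] op 0.761 ff 0.0
[1.25466200e+02 7.05738110e-02 9.06992471e+01]
```

View pics/c7.png

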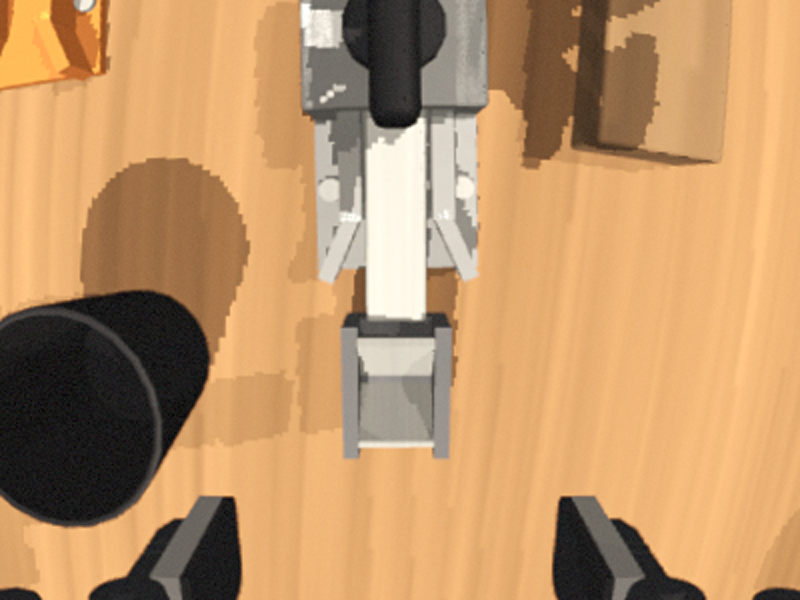

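The arm is in the channel, pocket up. Its head's front top edge is at v=328 and its rear at 457 (u 343..450). The mouth edge is at v≈268, and the near end of the knob bar is at (396,118).

```bash
python3 - <<'E'
from h import *
import pickle
s=pickle.load(open("pics/w6.pkl","rb"))
C=lambda u,v,z:wray(s,120+u/2,40+v/2,z)[:2]
B=np.array([466.8,209.4]);e=np.array([np.cos(np.radians(95)),np.sin(np.radians(95))]);n=np.array([-e[1],e[0]])
for nm,p in dict(hf=C(397,328,44),hr=C(396,457,44),bridge=C(395,110,50),mouth=C(396,268,8),barend=C(395,122,96),barfar=C(394,5,96),tipL=C(328,280,34),tipR=C(470,277,34)).items():print(nm,p.round(1),"base",((p-B)@e).round(1),((p-B)@n).round(1))
i=cv2.imread("pics/w6.png");g=cv2.cvtColor(i,cv2.COLOR_BGR2GRAY)
for r in (42,60,70,80,90):
    x=np.where(g[r,295:345]<45)[0]+295;print(r,x.min() if len(x) else None,x.max() if len(x) else None)
E
```

```text
hf [474.5 131.8] base -78.0 -0.9
hr [478.5  82.7] base -127.3 -0.6
bridge [467.  208.7] base -0.7 -0.2
mouth [472.6 149.8] base -59.9 -0.6
barend [467.8 200.1] base -9.4 -0.2
barfar [464.5 234.4] base 25.1 0.1
tipL [447.7 145.9] base -61.6 24.6
tipR [499.9 151.6] base -60.4 -27.9
42 295 329
60 298 330
70 299 333
80 305 329
90 305 329
```

Call:
apply_moves --pt "6 0 0 0 6.5" --pt "12.4 0 0 0 6.5" --pt "12.4 0 4 0 6.5" --pt "12.4 0 9 0 6.5" --pt "12.4 0 9.1 0 6" --pt "12.4 0 9.1 0 0.8" --pt "12.4 0 9.1 0 0.8" --pt "12.4 0 9.1 0 0.8" --pt "12.4 0 9.1 0 0.8" --pt "12.4 0 9.1 0 0.8" --force 60

```text
time: 17.4
tool_pos: [463.8, 235.4, 97.7]
ee_rot: [[-0.088, 0.996, 0.0], [0.996, 0.088, 0.0], [0.0, 0.0, -1.0]]
ft_force: [-14.5, -3.1, 19.2]
opening: 0.162
finger_force: 59.3
```

Call:
apply_moves --pt "0 0 0 10 0.8" --pt "0 0 0 20 0.8" --pt "0 0 0 30 0.8" --pt "0 0 0 40 0.8"

```text
time: 17.9
tool_pos: [463.8, 235.3, 97.7]
ee_rot: [[0.578, 0.816, 0.0], [0.816, -0.578, 0.0], [0.0, 0.0, -1.0]]
ft_force: [-13.7, -3.1, 19.4]
opening: 0.161
finger_force: 59.4
```

```bash
python3 -c "
from h import *
rep(ctrl.read_state())"
```

```text
t 17.9 tcp [463.8 235.3  97.7] yaw_y -35.3 j [ 18.4   8.4 101.7   0.   69.9  53.7] F [-13.7  -3.1  19.4] M [-0.7   2.3   0.16] op 0.161 ff 59.37866270542145
```

Call:
apply_moves --pt "-0.05 -0.1 -0.1 10 0.8" --pt "-0.05 -0.1 -0.1 20 0.8" --pt "-0.05 -0.1 -0.1 30 0.8" --pt "-0.05 -0.1 -0.1 40 0.8"

```text
time: 18.4
tool_pos: [463.5, 235.3, 97.9]
ee_rot: [[0.967, 0.254, 0.001], [0.254, -0.967, -0.0], [0.001, 0.001, -1.0]]
ft_force: [0.1, -0.8, 0.1]
opening: 0.161
finger_force: 63.6
```

```bash
python3 -c "
from h import *
rep(ctrl.read_state())"
```

```text
t 18.4 tcp [463.5 235.3  97.9] yaw_y -75.3 j [ 18.4   8.3 101.8  -0.   69.8  93.7] F [ 0.1 -0.8  0.1] M [-0.53  0.09  1.11] op 0.161 ff 63.644031286239624
```

Call:
apply_moves --pt "0 0 0 4 0.8" --pt "0 0 0 8 0.8" --pt "0 0 0 10 0.8" --pt "0 0 0 10 0.8" --force 90

```text
time: 18.9
tool_pos: [463.5, 235.3, 97.9]
ee_rot: [[0.996, 0.088, 0.001], [0.088, -0.996, -0.0], [0.001, 0.0, -1.0]]
ft_force: [-0.7, -4.6, 8.3]
opening: 0.152
finger_force: 93.1
```

```bash
python3 -c "
from h import *
rep(ctrl.read_state())"
```

```text
t 18.9 tcp [463.5 235.3  97.9] yaw_y -84.9 j [ 18.4   8.3 101.8  -0.   69.8 103.4] F [-0.7 -4.6  8.3] M [-0.96  0.32  1.52] op 0.152 ff 93.08544516563416
```

Call:
apply_moves --pt "0 0 0 0 3" --pt "0 0 0 0 5" --pt "0 0 -4 0 6" --pt "0 0 -10 0 6.5" --pt "0 0 -12 0 6.5" --pt "0 0 -12 0 6.5"

```text
time: 19.65
tool_pos: [463.5, 235.7, 218.2]
ee_rot: [[0.996, 0.088, 0.002], [0.088, -0.996, 0.001], [0.003, -0.001, -1.0]]
ft_force: [0.1, -0.3, -0.6]
opening: 0.761
finger_force: 0.0
```

```bash
python3 - <<'E'
from h import *
s=shot('w7')
i=cv2.imread('pics/w7.png')
k=wproj(s,[464.5,234.4,96]);print("knob px",k)
g=cv2.cvtColor(i,cv2.COLOR_BGR2GRAY)
m=((g<60)*255).astype(np.uint8);m=cv2.morphologyEx(m,cv2.MORPH_OPEN,np.ones((3,3)))
n,l,st,c=cv2.connectedComponentsWithStats(m)
for a in range(1,n):
    if st[a,4]>300:
        p=np.argwhere(l==a)[:,::-1].astype(np.float32);r=cv2.minAreaRect(p);q=[wray(s,*b,96)[:2].round(1).tolist() for b in cv2.boxPoints(r)];print(st[a],c[a].round(1),q)
# head in base frame: light/dark profile along arm axis line projected at z=44
for x in range(-140,-60,3):
    e=np.array([np.cos(np.radians(95)),np.sin(np.radians(95))]);X=np.array([466.8,209.4])+x*e+18.0*np.array([e[1],-e[0]])
    u,v=wproj(s,[*X,44]);
    if 0<=u<640 and 0<=v<480: print(x,(int(u),int(v)),i[int(v),int(u)].tolist(),end=";")
E
```

```text
t 19.65 tcp [463.5 235.7 218.2] yaw_y -85.0 j [ 18.5   2.9  93.1   0.   83.9 103.4] F [ 0.1 -0.3 -0.6] M [ 0.03 -0.03  0.06] op 0.761 ff 0.0
knob px [319.87469516 239.33624018]
[  0 128  25  31 705] [ 11.5 142.4] [[538.3, 512.7], [536.5, 480.2], [511.8, 480.1], [512.4, 512.7]]
[ 292  188   52   96 1137] [313.8 232.4] [[490.8, 262.3], [500.6, 244.1], [439.8, 211.4], [428.7, 230.6]]
[    0   288   638   192 64483] [316.7 410.2] [[389.3, 535.4], [442.4, -74.8], [95.8, -331.8], [6.5, 725.2]]
-140 (508, 203) [120, 184, 241];-137 (505, 203) [119, 183, 240];-134 (502, 203) [121, 183, 241];-131 (499, 203) [121, 184, 241];-128 (496, 202) [141, 164, 192];-125 (493, 202) [151, 155, 161];-122 (490, 202) [150, 156, 162];-119 (487, 202) [149, 154, 161];-116 (484, 202) [151, 158, 164];-113 (481, 202) [150, 155, 161];-110 (478, 202) [150, 156, 161];-107 (475, 202) [148, 155, 160];-104 (472, 202) [151, 157, 161];-101 (468, 202) [150, 157, 160];-98 (465, 201) [149, 155, 161];-95 (462, 201) [144, 151, 157];-92 (459, 201) [148, 155, 161];-89 (455, 201) [150, 155, 160];-86 (452, 201) [147, 154, 160];-83 (449, 201) [146, 154, 159];-80 (446, 201) [147, 153, 160];-77 (442, 201) [45, 44, 47];-74 (439, 201) [49, 50, 52];-71 (435, 201) [50, 49, 51];-68 (432, 201) [40, 45, 46];-65 (429, 201) [70, 113, 159];-62 (425, 201) [68, 112, 159];
```

```bash
python3 - <<'E'
from h import *
import pickle
s=pickle.load(open("pics/w7.pkl","rb"))
g=cv2.cvtColor(cv2.imread('pics/w7.png'),cv2.COLOR_BGR2GRAY)
for r in range(182,292,6):print(r,"".join("#" if v<45 else "+" if v<75 else "." for v in g[r,280:360]))
E
```

```text
182 ................................................................................
188 ........................+####...................................................
194 .............########++++++++++#+...............................................
200 ...........+##+++++++.........+++##.............................................
206 .............+###+++++++........++++##..........................................
212 ................####++++++++.......+++###+++.+..+++.............................
218 ..................+##++++++++.........+++###+.+.................................
224 ..................######+++++++++.......++++##+++++.++..........................
230 .................+########+++++++++++......+++###++.+++.+..+....................
236 ..................##########++++++++++++......+++##++++++++.....................
242 .....................+#########++++++++++++....+++++##++........................
248 ...........................+#######+++++++++++...+++++##+.......................
254 ..................................+##++++++++++++...++++##+.....................
260 ......................................+#++++++++++++..+++++##...................
266 ........................................+##++++++++++++..+++++#+................
272 ...........................................+##++++++++++++.++++++...............
278 ..............................................+#+++++++++++.+++++...............
284 ................................................................................
290 ................................................................................
```

```bash
python3 - <<'E'
from h import *
import pickle
s=pickle.load(open("pics/w7.pkl","rb"))
a=wray(s,302,193,96);b=wray(s,338,277,96);d=a-b
an=np.degrees(np.arctan2(d[1],d[0]));print(a,b,np.linalg.norm(d),an,"q rad",np.radians(95-an))
E
```

```text
[494.79383189 248.81391473  96.        ] [438.52360912 219.43762151  96.        ] 63.47680343024691 27.567149025963197 q rad 1.1769252735036073
```

Call:
apply_moves --pt "0.1 0 0 -10 6.5" --pt "0.1 0 5 -20 6.5" --pt "0.1 0 9 -22.5 6.5" --pt "0.1 0 11.7 -22.5 6.5" --pt "0.1 0 11.7 -22.5 6" --pt "0.1 0 11.7 -22.5 0.5" --pt "0.1 0 11.7 -22.5 0.5" --pt "0.1 0 11.7 -22.5 0.5" --pt "0.1 0 11.7 -22.5 0.5" --pt "0.1 0 11.7 -22.5 0.5" --force 120

```text
time: 20.95
tool_pos: [464.4, 235.8, 101.1]
ee_rot: [[0.887, 0.462, 0.002], [0.462, -0.887, 0.001], [0.002, 0.0, -1.0]]
ft_force: [-1.9, 0.0, 8.7]
opening: 0.145
finger_force: 117.5
```

```bash
python3 -c "
from h import *
rep(ctrl.read_state())"
```

```text
t 20.95 tcp [464.4 235.8 101.1] yaw_y -62.5 j [ 18.4   8.2 101.5   0.   70.2  80.9] F [-1.9  0.   8.7] M [-0.02  0.48  0.17] op 0.145 ff 117.50772356987
```

Call:
apply_moves --pt "0 0 0 5 0.5" --pt "0 0 0 10 0.5" --pt "0 0 0 10 0.5"

```text
time: 21.32
tool_pos: [464.5, 235.7, 101.1]
ee_rot: [[0.954, 0.3, 0.002], [0.3, -0.954, 0.0], [0.002, 0.0, -1.0]]
ft_force: [-2.5, -1.9, 8.3]
opening: 0.145
finger_force: 117.8
```

```bash
python3 -c "
from h import *
rep(ctrl.read_state())"
```

```text
t 21.32 tcp [464.5 235.7 101.1] yaw_y -72.5 j [ 18.4   8.2 101.5  -0.   70.2  91. ] F [-2.5 -1.9  8.3] M [-0.29  0.4   0.61] op 0.145 ff 117.76979684829712
```

Call:
apply_moves --pt "0 0 0 5 0.5" --pt "0 0 0 10 0.5" --pt "0 0 0 10 0.5"

```text
time: 21.7
tool_pos: [464.5, 235.5, 101.1]
ee_rot: [[0.991, 0.131, 0.002], [0.131, -0.991, -0.0], [0.002, 0.0, -1.0]]
ft_force: [-1.8, -3.2, 10.2]
opening: 0.146
finger_force: 118.7
```

```bash
python3 -c "
from h import *
rep(ctrl.read_state())"
```

```text
t 21.7 tcp [464.5 235.5 101.1] yaw_y -82.5 j [ 18.4   8.2 101.5  -0.   70.2 100.9] F [-1.8 -3.2 10.2] M [-0.48  0.37  1.21] op 0.146 ff 118.6955692988704
```

Call:
apply_moves --pt "0 0 0 -4 0.5" --pt "0 0 0 -8 0.5" --pt "0 0 0 -10 0.5" --pt "0 0 0 -10 0.5"

```text
time: 22.2
tool_pos: [464.5, 235.6, 101.1]
ee_rot: [[0.953, 0.302, 0.002], [0.302, -0.953, 0.0], [0.002, 0.0, -1.0]]
ft_force: [-2.6, -0.6, 9.4]
opening: 0.143
finger_force: 117.9
```

```bash
python3 -c "
from h import *
rep(ctrl.read_state())"
```

```text
t 22.2 tcp [464.5 235.6 101.1] yaw_y -72.4 j [ 18.4   8.2 101.5  -0.   70.2  90.8] F [-2.6 -0.6  9.4] M [-0.22  0.38  0.79] op 0.143 ff 117.94777393341064
```

Call:
apply_moves --pt "0 0 0 -2 0.5" --pt "0 0 0 -3 0.5" --pt "0 0 0 -3 0.5"

```text
time: 22.58
tool_pos: [464.4, 235.7, 101.1]
ee_rot: [[0.936, 0.351, 0.002], [0.351, -0.936, 0.0], [0.002, 0.0, -1.0]]
ft_force: [-2.5, -1.2, 9.2]
opening: 0.143
finger_force: 117.7
```

```bash
python3 -c "
from h import *
rep(ctrl.read_state())"
```

```text
t 22.57 tcp [464.4 235.7 101.1] yaw_y -69.4 j [ 18.4   8.2 101.5  -0.   70.2  87.9] F [-2.5 -1.2  9.2] M [-0.14  0.42  0.59] op 0.143 ff 117.71114230155945
```

Call:
apply_moves --pt "0 0 0 -3 0.5" --pt "0 0 0 -5 0.5" --pt "0 0 0 -5 0.5"

```text
time: 22.95
tool_pos: [464.4, 235.8, 101.1]
ee_rot: [[0.902, 0.432, 0.002], [0.432, -0.902, 0.001], [0.002, 0.0, -1.0]]
ft_force: [-2.4, -0.1, 9.9]
opening: 0.144
finger_force: 117.6
```

```bash
python3 -c "
from h import *
rep(ctrl.read_state())"
```

```text
t 22.95 tcp [464.4 235.8 101.1] yaw_y -64.4 j [ 18.4   8.2 101.5  -0.   70.2  82.9] F [-2.4 -0.1  9.9] M [-0.07  0.54  0.37] op 0.144 ff 117.60414004325867
```

Call:
apply_moves --pt "0 0 0 -2 0.5" --pt "0 0 0 -2 0.5"

```text
time: 23.2
tool_pos: [464.4, 235.8, 101.1]
ee_rot: [[0.886, 0.463, 0.002], [0.463, -0.886, 0.001], [0.002, 0.0, -1.0]]
ft_force: [-4.1, -0.2, 9.5]
opening: 0.144
finger_force: 117.6
```

```bash
python3 -c "
from h import *
rep(ctrl.read_state())"
```

```text
t 23.2 tcp [464.4 235.8 101.1] yaw_y -62.4 j [ 18.4   8.2 101.5   0.   70.2  80.9] F [-4.1 -0.2  9.5] M [0.   0.53 0.22] op 0.144 ff 117.57074475288391
```

Call:
apply_moves --pt "0 0 0 -2 0.5" --pt "0 0 0 -2 0.5"

```text
time: 23.45
tool_pos: [464.4, 235.8, 101.1]
ee_rot: [[0.87, 0.493, 0.002], [0.493, -0.87, 0.001], [0.002, 0.0, -1.0]]
ft_force: [-3.2, 0.8, 8.6]
opening: 0.145
finger_force: 117.6
```

```bash
python3 -c "
from h import *
rep(ctrl.read_state())"
```

```text
t 23.45 tcp [464.4 235.8 101.1] yaw_y -60.4 j [ 18.4   8.2 101.5   0.   70.2  78.9] F [-3.2  0.8  8.6] M [0.01 0.55 0.09] op 0.145 ff 117.5658631324768
```

Call:
apply_moves --pt "0 0 0 -0.5 1.3" --pt "0 0 0 -0.5 2.5" --pt "0 0 0 -0.5 4" --pt "0 0 0 -0.5 6" --pt "0 0 -5 -0.5 6.5" --pt "0 0 -11 -0.5 6.5" --pt "0 0 -11.7 -0.5 6.5" --pt "0 0 -11.7 -0.5 6.5" --force 20

```text
time: 24.45
tool_pos: [464.1, 235.5, 216.8]
ee_rot: [[0.866, 0.5, 0.0], [0.5, -0.866, 0.0], [0.0, 0.0, -1.0]]
ft_force: [-0.6, 0.3, -0.0]
opening: 0.758
finger_force: 0.0
```

```bash
python3 - <<'E'
from h import *
s=shot('w8')
g=cv2.cvtColor(cv2.imread('pics/w8.png'),cv2.COLOR_BGR2GRAY)
for r in range(182,300,6):print(r,"".join("#" if v<45 else "+" if v<75 else "." for v in g[r,270:370]))
E
```

```text
t 24.45 tcp [464.1 235.5 216.8] yaw_y -60.0 j [18.4  3.1 93.1 -0.  83.9 78.4] F [-0.6  0.3 -0. ] M [-0.06 -0.03 -0.02] op 0.758 ff 0.0
182 ....................................................................................................
188 .......................................+################+...........................................
194 ......................................########+++++....+++..........................................
200 .....................................+#####++++.........++..........................................
206 .....................................+##++++++.+........+++.........................................
212 ....................................+###++++++++........++##........................................
218 ..............................+#########+++++++.........++++.....+..................................
224 ...........................+############+++++++.........++++........+...............................
230 ..........................+############++++++++++.......++++........................................
236 ................
[... 434 characters left out ...]
.........#++++++++++......++..........................................
266 ......................................+#+++++++++.+....+++..........................................
272 ......................................+#++++++++++......++..........................................
278 ......................................+##++++++++......+++..........................................
284 .......................................+#+++++++++....+++...........................................
290 ....................................................................................................
296 ....................................................................................................
```

Call:
apply_moves --pt "-5.3 11.4 2 -65 6.5" --pt "-5.3 11.4 2 -65 6.5" --pt "-5.3 11.4 2 -65 6.5" --pt "-5.3 11.4 2 -65 6.5" --pt "-5.3 11.4 2 -65 6.5" --pt "-5.3 11.4 2 -65 6.5" --pt "-5.3 11.4 2 -65 6.5" --pt "-5.3 11.4 2 -65 6.5"

```text
time: 25.5
tool_pos: [474.7, 110.3, 195.4]
ee_rot: [[-0.087, 0.996, -0.002], [0.996, 0.087, -0.0], [-0.0, -0.002, -1.0]]
ft_force: [-0.1, 1.4, -0.0]
opening: 0.758
finger_force: 0.0
```

```bash
python3 - <<'E'
from h import *
s=shot('w9')
i=cv2.imread('pics/w9.png')
e=np.array([np.cos(np.radians(95)),np.sin(np.radians(95))]);n=np.array([e[1],-e[0]]);B=np.array([466.8,209.4])
for y in(-18,18):
  print([ (x,int(i[tuple(wproj(s,[*(B+x*e+y*n),44]).astype(int)[::-1])].mean())) for x in (-134,-132,-130,-129,-128,-127,-126,-124,-84,-82,-80,-79,-78,-77,-76,-74)])
print([ (y,int(i[tuple(wproj(s,[*(B-100*e+y*n),44]).astype(int)[::-1])].mean())) for y in range(-24,25,2)])
print(to_tool(s,np.array([475.4,110.5,54])-s["tool_pos"]))
E
```

```text
t 25.5 tcp [474.7 110.3 195.4] yaw_y 5.0 j [ 4.  -0.1 98.8 -0.  81.4 -1. ] F [-0.1  1.4 -0. ] M [-0.01 -0.01  0.04] op 0.758 ff 0.0
[(-134, 174), (-132, 176), (-130, 175), (-129, 177), (-128, 164), (-127, 150), (-126, 150), (-124, 149), (-84, 147), (-82, 147), (-80, 146), (-79, 145), (-78, 119), (-77, 82), (-76, 77), (-74, 144)]
[(-134, 173), (-132, 174), (-130, 175), (-129, 172), (-128, 159), (-127, 147), (-126, 145), (-124, 146), (-84, 145), (-82, 144), (-80, 144), (-79, 144), (-78, 120), (-77, 78), (-76, 50), (-74, 51)]
[(-24, 161), (-22, 160), (-20, 158), (-18, 147), (-16, 147), (-14, 145), (-12, 136), (-10, 149), (-8, 157), (-6, 155), (-4, 156), (-2, 155), (0, 150), (2, 156), (4, 133), (6, 132), (8, 130), (10, 133), (12, 133), (14, 81), (16, 144), (18, 142), (20, 148), (22, 165), (24, 180)]
[  0.17106655   1.06825952 141.38222567]
```

Call:
apply_moves --pt "0 0.1 6 0 6.5" --pt "0 0.1 12 0 6.5" --pt "0 0.1 14 0 6.5" --pt "0 0.1 14 0 3" --pt "0 0.1 14 0 3" --pt "0 0.1 14 0 3" --pt "0 0.1 14 0 3" --force 30

```text
time: 26.42
tool_pos: [476.4, 110.4, 57.4]
ee_rot: [[-0.088, 0.996, 0.001], [0.996, 0.088, -0.0], [-0.0, 0.001, -1.0]]
ft_force: [-1.2, 0.6, -2.5]
opening: 0.457
finger_force: 34.6
```

Call:
apply_moves --pt "-0.1 0 0 0 3" --pt "-0.15 0 0 0 3" --pt "-0.15 0 0 0 3"

```text
time: 26.8
tool_pos: [476.6, 108.8, 57.0]
ee_rot: [[-0.087, 0.996, 0.001], [0.996, 0.087, -0.0], [-0.0, 0.001, -1.0]]
ft_force: [0.7, -0.2, -0.8]
opening: 0.456
finger_force: 34.7
```

Call:
apply_moves --pt "0.2 0 0.2 0 3" --pt "0.35 0 0.2 0 3" --pt "0.35 0 0.2 0 3"

```text
time: 27.18
tool_pos: [477.2, 110.3, 56.6]
ee_rot: [[-0.088, 0.996, 0.003], [0.996, 0.088, -0.004], [-0.005, 0.002, -1.0]]
ft_force: [-6.1, -26.2, 28.3]
opening: 0.457
finger_force: 37.9
```

Call:
apply_moves --pt "-0.05 0 0 0 3" --pt "-0.1 0 0 0 4.5" --pt "-0.1 0 0 0 6" --pt "-0.1 0 -5 0 6.5" --pt "-0.1 0 -11 0 6.5" --pt "-0.1 0 -15 0 6.5"

```text
time: 27.92
tool_pos: [476.3, 111.6, 207.4]
ee_rot: [[-0.088, 0.996, 0.002], [0.996, 0.088, 0.0], [0.0, 0.002, -1.0]]
ft_force: [0.4, -0.3, -1.1]
opening: 0.762
finger_force: 0.0
```

```bash
python3 - <<'E'
from h import *
s=ctrl.read_state();rep(s)
print(to_tool(s,np.array([464.4,235.6,101])-s["tool_pos"]))
E
```

```text
t 27.93 tcp [476.3 111.6 207.4] yaw_y 5.0 j [ 4.2 -0.5 97.8  0.  82.6 -0.9] F [ 0.4 -0.3 -1.1] M [ 0.04  0.01 -0.02] op 0.762 ff 0.0
[124.56712165  -1.19910961 106.40133837]
```

Call:
apply_moves --pt "6 -0.1 0 10 6.5" --pt "12.5 -0.1 0 20 6.5" --pt "12.5 -0.1 0 30 6.5" --pt "12.5 -0.1 0 41 6.5" --pt "12.5 -0.1 0 52 6.5" --pt "12.5 -0.1 0 62 6.5" --pt "12.5 -0.1 3 65 6.5" --pt "12.5 -0.1 8 65 6.5" --pt "12.5 -0.1 10.3 65 6.5" --pt "12.5 -0.1 10.3 65 6.5"

```text
time: 29.18
tool_pos: [463.3, 235.7, 100.3]
ee_rot: [[0.866, 0.501, -0.003], [0.501, -0.866, -0.001], [-0.003, -0.001, -1.0]]
ft_force: [-0.2, -0.9, 1.0]
opening: 0.763
finger_force: 0.0
```

Call:
apply_moves --pt "0 0 0 0 0.5" --pt "0 0 0 0 0.5" --pt "0 0 0 0 0.5" --pt "0 0 0 0 0.5" --pt "0 0 0 0 0.5" --force 120

```text
time: 29.8
tool_pos: [464.6, 235.9, 103.1]
ee_rot: [[0.866, 0.501, 0.002], [0.501, -0.866, 0.0], [0.002, 0.001, -1.0]]
ft_force: [-1.9, -0.9, 10.5]
opening: 0.143
finger_force: 117.6
```

```bash
cat > b.py <<'E'
from h import *
import sys
s=shot(sys.argv[1])
g=cv2.cvtColor(cv2.imread(f'pics/{sys.argv[1]}.png'),cv2.COLOR_BGR2GRAY)
k=wproj(s,[464.5,235,96]).astype(int);print(k)
for r in range(k[1]-96,k[1]+40,5):print(r,"".join("#" if v<45 else "+" if v<75 else "." for v in g[r,270:370]))
E
python3 b.py w10
```

```text
t 29.8 tcp [464.6 235.9 103.1] yaw_y -60.0 j [ 18.5   8.1 101.3  -0.   70.4  78.4] F [-1.9 -0.9 10.5] M [-0.2   0.5   0.03] op 0.143 ff 117.64478802680969
[319 323]
227 .................................##############################+....................................
232 ..............................+###################################..................................
237 .............................+#####################################.................................
242 .............................##############+#######+++##############................................
247 ............................############+###+#######################................................
252 ............................+#######+###############################................................
257 ............................##########+######+######+###############................................
262 ............................+###############+#######################................................
267 ........................+#########################+#####+##############+...................
[... 1304 characters left out ...]
###++++++++++++###########++#########++++++..++#++#+####++##++++++++++
337 ++####++#++##+#+#+####+##+++++####++++++++++++#####################+#++######+++++##+++#+##+###++#+#
342 +#+#+#####+##++##+#++####+++++##++++++++++++++++++++++#####++++++###+++#####+#+#+##++#+##++##+#++#++
347 #####+########+++++######+++++###+++++++++++++++++++++++...+.+++####+#############+##+++###+######++
352 ####################+####++++++#+#+++++++++++++++++++++++.++++++####++###########+###############+##
357 ##+++#++##++#+#+##########+++++#+#+++++++++++++++++++++++++++++++##++###############++#++#++++#++##+
362 #+#+##++###+#+#+#####+####++++++##++#++++++++++++++++++++++++++++#################+++##++++####++#+#
```

Call:
apply_moves --pt "0 0 0 5 0.5" --pt "0 0 0 10 0.5" --pt "0 0 0 15 0.5" --pt "0 0 0 20 0.5" --pt "0 0 0 20 0.5"

```text
time: 30.48
tool_pos: [464.7, 235.7, 103.1]
ee_rot: [[0.985, 0.174, 0.002], [0.174, -0.985, -0.0], [0.002, 0.001, -1.0]]
ft_force: [-1.1, -4.4, 10.0]
opening: 0.144
finger_force: 118.5
```

```bash
python3 b.py w11
```

```text
t 30.48 tcp [464.7 235.7 103.1] yaw_y -80.0 j [ 1.840e+01  8.100e+00  1.013e+02 -1.000e-01  7.040e+01  9.850e+01] F [-1.1 -4.4 10. ] M [-0.76  0.24  1.05] op 0.144 ff 118.45501168327736
[319 323]
227 ...............................+#############################+......................................
232 .............................+##################################+...................................
237 ............................+############+#++#++++++###++#++#####...................................
242 ...........................+###++++++++++++++++++++++++++++++++++#..................................
247 ...........................###++++++++++++++.................++++++.................................
252 ...........................###+++++++++++++...................+++++.................................
257 ...........................+##++++++++++++++..................+++++.................................
262 ...........................+########++++++++++................+++##.................................
267 .........................+############+++++++...............
[... 1335 characters left out ...]
#####################################+++++...++#+#+####+##++++++++++++
337 +######++##++#+##++#+#######++#####################################+++++####+##++#+#+#+#++#++##+#++#
342 ###++#+######++#++#+#######+++########################+############++++######++#++######++#++##+#+++
347 #####++###+##++++#+#################+++++++++++++++++++++..+.++++##+++++######+##+###++#+###+#######
352 ##########################+#########++++++++++++++++++++++++.++++##+++++##+##############+##+#+++###
357 #+++#++++###++++#############+########+++++++++++++++++++++++++++#++++++############+#++++##+#+#+#+#
362 ###+#+++++####+##############++######++++++++++++++++++++++.+++++#+++++####+##########+#++###+++#+#+
```

Call:
apply_moves --pt "0 0 0 -4 0.5" --pt "0 0 0 -8 0.5" --pt "0 0 0 -11 0.5" --pt "0 0 0 -12 0.5" --pt "0 0 0 -12 0.5"

```text
time: 31.15
tool_pos: [464.6, 235.8, 103.0]
ee_rot: [[0.927, 0.376, 0.002], [0.376, -0.927, 0.0], [0.002, 0.001, -1.0]]
ft_force: [-2.5, -2.1, 9.7]
opening: 0.148
finger_force: 117.8
```

```bash
python3 -c "
from h import *
rep(ctrl.read_state())"
```

```text
t 31.15 tcp [464.6 235.8 103. ] yaw_y -67.9 j [ 18.5   8.1 101.3  -0.   70.4  86.4] F [-2.5 -2.1  9.7] M [-0.45  0.4   0.51] op 0.148 ff 117.83388376235962
```

Call:
apply_moves --pt "0 0 0 0 0.5" --pt "0 0 0 0 0.5" --pt "0 0 0 0 0.5" --force 20

```text
time: 31.52
tool_pos: [464.6, 235.8, 103.1]
ee_rot: [[0.927, 0.375, 0.002], [0.375, -0.927, 0.0], [0.002, 0.001, -1.0]]
ft_force: [-2.0, -1.9, 10.5]
opening: 0.139
finger_force: 117.8
```

```bash
python3 -c "
from h import *
rep(ctrl.read_state())"
```

```text
t 31.52 tcp [464.6 235.8 103.1] yaw_y -67.9 j [ 18.5   8.1 101.3  -0.   70.4  86.4] F [-2.  -1.9 10.5] M [-0.41  0.42  0.55] op 0.139 ff 117.83303618431091
```

Call:
apply_moves --pt "0 0 0 0 1.1" --pt "0 0 0 0 1.15" --pt "0 0 0 0 1.2" --pt "0 0 0 0 1.25" --pt "0 0 0 0 1.3" --pt "0 0 0 0 1.35" --pt "0 0 0 0 1.4" --pt "0 0 0 0 1.45" --pt "0 0 0 0 1.5" --pt "0 0 0 0 1.55" --force 20

```text
time: 32.78
tool_pos: [464.7, 235.9, 102.6]
ee_rot: [[0.927, 0.375, 0.002], [0.375, -0.927, 0.0], [0.002, 0.0, -1.0]]
ft_force: [1.4, -0.3, 7.1]
opening: 0.184
finger_force: 7.0
```

```bash
python3 b.py w12
```

```text
t 32.77 tcp [464.7 235.9 102.6] yaw_y -68.0 j [ 18.5   8.2 101.4  -0.   70.4  86.4] F [ 1.4 -0.3  7.1] M [-0.23 -0.16  0.26] op 0.184 ff 7.015798673528479
[319 324]
228 ..............................###############################+......................................
233 ............................###################################.....................................
238 ..........................+#################+######+++#++##+####+...................................
243 .........................+#######################++++..+..+++++#+...................................
248 .........................#######################+####+......++++#...................................
253 .........................+##########+#############+######+++++++#...................................
258 ..........................#######################################...................................
263 ..........................##########################+##############.................................
268 ........................+#########################+################+####+..................
[... 1304 characters left out ...]
+##++++##+################################++++++++#####+##+++#++++++++
338 ####+##++####++####+.++++###+...#++++++++++++++#########################+++++##+##++#######++#++####
343 ####++###++#+#+#####+++++###....####+++++++++++++++++++..+.+.++###+#####+++#######++++++++++#+#+++++
348 ++#+##########+#####.++++##+....+##++++++++++++++++++++++....++++++######+#+###########+#+#++####+##
353 ####################+++++##......###++++++++++++++++++++.+..+++++++#####+###########################
358 +#+#+#++###+####++###++++#+......###++++++++++++++++++++++++++++++++++#####+#########++####++++##+#+
363 ##+++#++#+#+#########+++++.......+###+++++++++++++++++++++++++++++++..+###############++###++####+++
```

Call:
apply_moves --pt "0 0 0 0 1.6" --pt "0 0 0 0 1.65" --pt "0 0 0 0 1.7" --pt "0 0 0 0 1.8" --pt "0 0 0 0 2" --pt "0 0 0 0 4" --pt "0 0 0 0 6.5" --pt "0 0 -5 0 6.5" --pt "0 0 -11 0 6.5" --pt "0 0 -11 0 6.5"

```text
time: 34.08
tool_pos: [465.6, 236.4, 216.4]
ee_rot: [[0.927, 0.375, 0.007], [0.375, -0.927, 0.002], [0.007, 0.001, -1.0]]
ft_force: [-0.7, 0.9, -0.8]
opening: 0.762
finger_force: 0.0
```

```bash
cat > c.py <<'E'
from h import *
import sys
s=shot(sys.argv[1]);i=cv2.imread(f'pics/{sys.argv[1]}.png');g=cv2.cvtColor(i,cv2.COLOR_BGR2GRAY)
# template match: best bar angle by silhouette edge contrast
best=[]
for an in np.arange(0,100,0.5):
    d=np.array([np.cos(np.radians(an)),np.sin(np.radians(an))]);n=np.array([-d[1],d[0]]);sc=0
    for t in list(range(-32,-16,2))+list(range(17,33,2)):
        for k in(-6,-3,0,3,6,):sc-=float(min(g[tuple(wproj(s,[*(np.array([464.6,234.6])+t*d+k*n),96]).astype(int)[::-1])],150))
        for k in(-11,11):sc+=2.5*float(min(g[tuple(wproj(s,[*(np.array([464.6,234.6])+t*d+k*n),96]).astype(int)[::-1])],150))
    best.append((sc,an))
best.sort(reverse=True);print([(round(b[1],1),int(b[0])) for b in best[:5]],"q",np.radians(95-np.mean([b[1] for b in best[:3]])))
E
python3 c.py w13; python3 - <<'E'
E
```

```text
t 34.08 tcp [465.6 236.4 216.4] yaw_y -68.0 j [18.5  3.  93.1 -0.  83.4 86.4] F [-0.7  0.9 -0.8] M [-0.02 -0.01 -0.09] op 0.762 ff 0.0Traceback (most recent call last):
  File "c.py", line 10, in <module>
    for k in(-11,11):sc+=2.5*float(min(g[tuple(wproj(s,[*(np.array([464.6,234.6])+t*d+k*n),96]).astype(int)[::-1])],150))
                                               ~~~~~^^^^^^^^^^^^^^^^^^^^^^^^^^^^^^^^^^^^^^^^^^^
  File "h.py", line 16, in wproj
    m=ctrl.camera_model("wrist");K=np.array(m["mtx"]);T=np.array(m["tool_from_camera"])
ValueError: time passes only in moves, steps and waits
```

Too many model calls in one script; I'll use saved files and a cached model.

```bash
sed -i 's/^def wray/_W=[]\ndef cm():\n    if not _W: _W.append(ctrl.camera_model("wrist"))\n    return _W[0]\ndef wray/; s/m=ctrl.camera_model("wrist")/m=cm()/' h.py
sed -i 's/^s=shot.*/import pickle,os\nN=sys.argv[1]\nif not os.path.exists(f"pics\/{N}.pkl"): shot(N)\ns=pickle.load(open(f"pics\/{N}.pkl","rb"));g=cv2.cvtColor(cv2.imread(f"pics\/{N}.png"),cv2.COLOR_BGR2GRAY)/' c.py
for n in w7 w8 w13; do python3 c.py $n; done
```

```text
[(np.float64(27.0), 6811), (np.float64(27.5), 6798), (np.float64(26.5), 6720), (np.float64(28.0), 6692), (np.float64(28.5), 6679)] q 1.1868238913561442
[(np.float64(29.5), 6418), (np.float64(30.0), 6395), (np.float64(29.0), 6282), (np.float64(31.5), 6212), (np.float64(31.0), 6190)] q 1.1431906600562858
[(np.float64(26.5), 6694), (np.float64(27.0), 6612), (np.float64(27.5), 6566), (np.float64(26.0), 6510), (np.float64(28.0), 6453)] q 1.1868238913561442
```

Call:
apply_moves --pt "-3.7 12.1 2 -73 6.5" --pt "-3.7 12.1 2 -73 6.5" --pt "-3.7 12.1 2 -73 6.5" --pt "-3.7 12.1 2 -73 6.5" --pt "-3.7 12.1 2 -73 6.5" --pt "-3.7 12.1 2 -73 6.5" --pt "-3.7 12.1 2 -73 6.5" --pt "-3.7 12.1 8 -73 6.5" --pt "-3.7 12.1 14 -73 6.5" --pt "-3.7 12.1 15.9 -73 6.5"

```text
time: 35.38
tool_pos: [472.6, 109.6, 48.4]
ee_rot: [[-0.088, 0.996, -0.006], [0.996, 0.088, -0.001], [0.0, -0.007, -1.0]]
ft_force: [0.6, -0.4, 1.5]
opening: 0.761
finger_force: 0.0
```

Call:
apply_moves --pt "0 0 0 0 3" --pt "0 0 0 0 3" --pt "0 0 0 0 3" --pt "0 0 0 0 3" --force 30

```text
time: 35.88
tool_pos: [475.3, 109.8, 53.2]
ee_rot: [[-0.088, 0.996, 0.0], [0.996, 0.088, -0.0], [-0.0, 0.0, -1.0]]
ft_force: [-1.0, 0.9, -6.6]
opening: 0.464
finger_force: 34.4
```

Call:
apply_moves --pt "-0.1 0 0 0 3" --pt "-0.1 0 0 0 3"

```text
time: 36.12
tool_pos: [475.2, 109.6, 53.0]
ee_rot: [[-0.088, 0.996, 0.0], [0.996, 0.088, 0.002], [0.002, 0.0, -1.0]]
ft_force: [-0.2, 10.6, -6.4]
opening: 0.46
finger_force: 34.4
```

Call:
apply_moves --pt "0 0 0 0 3" --pt "0 0 0 0 3" --pt "0 0 0 0 4.5" --pt "0 0 0 0 6" --pt "0 0 -4 0 6.5" --pt "0 0 -10 0 6.5" --pt "0 0 -15 0 6.5" --pt "0 0 -15 0 6.5"

```text
time: 37.12
tool_pos: [476.8, 108.8, 207.1]
ee_rot: [[-0.088, 0.996, 0.007], [0.996, 0.088, 0.0], [-0.0, 0.007, -1.0]]
ft_force: [0.3, -0.0, -0.8]
opening: 0.759
finger_force: 0.0
```

```bash
python3 - <<'E'
from h import *
s=shot('w14')
i=cv2.imread('pics/w14.png')
e=np.array([np.cos(np.radians(95)),np.sin(np.radians(95))]);n=np.array([e[1],-e[0]]);B=np.array([466.8,209.4])
for y in(-18,18):
  print([ (x,int(i[tuple(wproj(s,[*(B+x*e+y*n),44]).astype(int)[::-1])].mean())) for x in (-132,-131,-130,-129,-128,-127,-126,-125,-124,-80,-79,-78,-77,-76,-74)])
E
python3 c.py w14
```

```text
t 37.12 tcp [476.8 108.8 207.1] yaw_y 5.0 j [ 3.8 -0.7 98.  -0.  82.3 -1.2] F [ 0.3 -0.  -0.8] M [ 0.05 -0.05  0.04] op 0.759 ff 0.0
[(-132, 175), (-131, 172), (-130, 173), (-129, 167), (-128, 152), (-127, 149), (-126, 147), (-125, 148), (-124, 147), (-80, 144), (-79, 129), (-78, 89), (-77, 56), (-76, 56), (-74, 158)]
[(-132, 171), (-131, 172), (-130, 173), (-129, 165), (-128, 147), (-127, 145), (-126, 144), (-125, 145), (-124, 147), (-80, 144), (-79, 125), (-78, 74), (-77, 51), (-76, 59), (-74, 66)]
[(np.float64(27.0), 4717), (np.float64(28.5), 4639), (np.float64(29.0), 4633), (np.float64(33.5), 4428), (np.float64(33.0), 4416)] q 1.1664617167495435
```

```bash
python3 -c "
from cell import ctrl
print(ctrl.hand_in())"
```

```text
the job is handed in; nothing more can be done
None
```

I handed the job in at about 37 s. The arm is in the channel, pocket up, with its plain end measured about 1 mm from the stop. The knob sprang back on release to about 1.19 rad, well short of 1.5, so the clamp is light. It held a 10.6 N pull on the arm with only 0.2 mm of movement; I could not read the pad force itself, and the judge's result was not shown.

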